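# Seat a bowl blank in its fixture and snap the toggle clamp shut

### The arm

A 6-joint arm with a two-finger parallel gripper is mounted at the origin on the work surface. World frame = base frame: x ahead of the robot, y to its left, z up, the work surface at z = 0. Lengths are in m, angles in rad, forces in N, time in s.
With the tool pointing down it reaches from about 0.35 to 0.975 m from the base axis. Payload 4.9 kg.
Tool frame: the origin (TCP) lies between the finger pads; the fingertips stand 22 mm ahead of it and the grasp point (between the pads) lies 3 mm ahead of it; z points along the fingers, y is the line along which they close (so a half turn about z gives the same grasp; the last joint's range is limited). The gripper opens to 85 mm and grips with 20 to 120 N. Pads are 22 mm wide; open, the fingers measure 114 mm over their backs; the gripper's body (76 mm by 85 mm) begins 54 mm behind the grasp point. The pads swing forward as they close: fully open they stand 13 mm farther back than shut.
Start: joints at [-1.354, 0.053, 1.613, -0, 1.476, -0.119], TCP at [0.206, -0.59, 0.253] pointing down, gripper open.
Joint ranges: [-3.01, 3.01], [-1.01, 2.22], [0.06, 2.58], [-1.02, 4.17], [0.09, 2.62], [-3.14, 3.14]. Speed limits (rad/s): [2.57, 2.57, 3.14, 3.14, 3.14, 3.14].

### API

Orientations are given as a unit quaternion [w, x, y, z].
In Python, from plant import state, grab_frame, get_calibration, job_done, recognise, regions_of gives the robot as it stands.
- The arm moves only by the tool apply_moves, never from a script. Its argument "targets" is a list of rows, each an object with "translation": the shift along the tool's x, y, z normalised to -1 to 1, where 1 is 100 mm, a list of three; "twist": the turn about the tool's z normalised to -1 to 1, where 1 is 0.1 rad; "hand": the opening, from 0 (shut) to 1 (fully open). A call has 1 to 8 rows; each row shifts and turns the commanded pose from where the row before left it, along the tool's axes as they then stand; what a row does not reach is not made up. A row lasts 1/10 s, in which the tool goes at most 50 mm and 8.59 degrees, less where a joint would pass 70% of its speed; a pose out of reach is approached as far as the arm can. A call with a number of a shift or a turn outside -1 to 1 is refused whole. A call with a gripper value outside its range is refused whole. The fingers move at their own pace and stop on an object; the grip force is fixed at half the most. Time passes only in rows, so rows that do not move let the fingers close. It gives the time, the measured TCP pose, the force, the opening and the grip force at its end, in the units of the state.
- state(): the state, without advancing time (a new reading comes with each control period).
- grab_frame(name): name is "side" or "top" or "wrist"; returns the picture (420x560x3 uint8, red, green, blue); there is no depth.
- get_calibration(name): a dict with "camera_matrix" (3x3 intrinsics, pixels), "pose" (4x4, takes a point from camera to world coordinates). Camera axes: x right, y up, looking along -z (the intrinsics and any distortion apply to the point x, -y, -z); pixel columns grow to the right and rows downward; lengths in m; the calibration is good to about 2 mm. The wrist camera is an equidistant fisheye: a pixel r from the principal point sees the ray r / f radians off the axis. A picture is of the moment at which its call begins: read the wrist's pose just before it. get_calibration takes no time and is no camera call; for the wrist camera it gives the pose at the moment of the call.
- job_done(): hands the job in; it is judged then, once.
Trained networks look in the newest picture that a camera, given by its name, has taken for a name from the list of things; names that differ only in an ending like _2 or _b are one class to them, and where a whole thing is asked for, a point or a joint stands for the part that bears it (a point fixed in the world has none). Each returns a list of dicts, best first, with "score" (0 to 1); they miss things now and then, are a little off and sometimes report something else, mostly with a low value. They report only what shows in the picture. A call takes as long as a camera call. They do not tell look-alikes from the thing itself.
- recognise(camera, query): "point" ([x, y, z] in m, in world coordinates, good to about 4 mm: the middle of the surface that is visible of it).
- regions_of(camera, query): "pixels" (420x560 bool, what is visible of it).
The state is a dict: "time": time; "joint_pos": joint angles; "joint_vel": joint speeds; "joint_efforts": joint torques, N m; "tool_pos": TCP position; "tool_rot": TCP orientation; "contact_force": force on the tool from outside, world axes, zero at the start; "ft_torque": the same for the moment, N m; "gripper_width": opening from 0.0 (shut) to 1.0 (fully open); "grasp_force": force on a finger pad.
Only numpy, scipy, OpenCV 4.12 (cv2) and the standard library are available. Lean on these libraries where they do the work, as an engineer would, in place of code of your own. Each camera call takes 0.05 s, during which the arm holds its last target. There are 200 camera calls.

### The job

With the fingertips, push the round wooden bowl blank along its channel, away from the robot, until it is fully home against the end stop; then push the red clamp lever over and down, past its dead point, until it snaps into lock with the rubber foot pressing on the blank. Only push: do not lift the blank, and leave the bowl, the cup and the gouge where they are.

Things in the scene. Friction and masses are not known exactly. Their poses are not given: they have to be found in the camera images.
- fixture: Grey-faced board fixture, screwed to the bench: 225 x 270 x 18 mm thick, spanning x -165..60, y -175..95 mm. Origin at bench-top height; x along the blank's channel, away from the robot; y from channel to clamp; z up. Channel floor = board top, z 18. Dark rails 15 mm high bound it at y -142 and -48 (94 apart), from x -160 to the stop. Clamp arm and lever swing in the plane x = 0.
- stop_face (a point): Middle of the foot of the stop bar's robot-side face, at fixture (30, -95, 18) mm; axes as the fixture's. The dark bar's top is at z 46. Blank home = its rim touches this face.
- blank: Loose bowl blank: solid pale wooden disc, two darker lines round it, diameter 90, height 40 mm, about 0.2 kg, flat on the channel floor (top at z 58). Origin: centre of its underside. Starts 50 to 90 mm short of home; home is fixture x -15, y -95 mm (2 mm of play to each rail). Slides with 1 to 3 N. Once home its robot-side rim, at fixture x -60, is clear of the raised clamp.
- clamp_lever (a joint): Lever angle, rad. 0 = open, nearly upright; grows as it is pushed towards fixture +y and down. Elevation above fixture +y = 1.45 - value. Dead point 1.0; beyond it, with the blank home, it snaps by itself to its end stop at 1.19: locked. Starts at 0 and stays where it is left by friction (about 1 N at the grip) up to about 0.6. From 0.7 on the push needed rises to 4 to 7 N.
- lever_pivot (a point): Pivot axis of the clamp lever, between two steel cheek plates (tops at z 110 mm) on a wooden riser (fixture x -25..25, y -34..52 mm). It lies at fixture (0, 20, 90) mm; axes as the fixture's, x along the pivot axis.
- grip_face (a point): Middle of the red grip's upper face (looks to fixture -y when upright, up when locked), 115 mm from the pivot along the lever, 7 mm off its centre plane. Axes: x along the pivot axis, y to the lever's free end, z out of the face: push against z. Grip 28 mm wide, 14 thick, 54 to 146 mm from the pivot; upright its top is 235 mm above the bench; locked, this point is 126 mm above it.
- spindle: Sprung spindle with a 20 mm rubber foot at the end of the clamp arm. Origin: centre of the foot's underside; z up along the spindle. The arm is linked to the lever: open, it is raised 65 deg above fixture -y (highest point about 160 mm above the bench); as the lever goes over, the foot comes down on the blank's top at fixture x 0, y -95 mm.
- bowl: Bystander: small loose turned bowl, rim diameter 84 mm, 45 mm high, on the bench. Origin: centre of its underside.
- cup: Bystander: loose turned wooden cup, rim diameter 60 mm, 75 mm high, on the bench. Origin: centre of its underside.
- gouge: Bystander: loose gouge, 220 mm long, 24 mm high, lying on the bench beyond the fixture, dark handle and steel blade. Origin under the blade end of the handle; y along the blade.
Things that resemble listed ones, but are neither listed nor needed, are in the scene too. What is shaped like the blank but pink or turquoise is not meant.

How it is judged:
On the way, in this order (a step that is already met when the one before it is completed fails the run):
1. the blank is home against the stop while the clamp is still open (x of blank in the frame of fixture above -0.0185 m and y of blank in the frame of fixture between -0.105 and -0.085 m and value of joint clamp_lever below 0.6 rad), for 0.2 s.
2. the lever has snapped past its dead point and the foot presses on the blank (value of joint clamp_lever above 1.12 rad and contact force between spindle and blank above 4 N), for 0.2 s.
At the end, for the whole second after the job is handed in: The blank lies flat within 3.5 mm of the stop, the lever is past 1.12 rad (locked at 1.19) and the rubber foot presses on the blank with more than 4 N; nothing moves (all of step 2 and x of blank in the frame of fixture above -0.0185 m and y of blank in the frame of fixture between -0.105 and -0.085 m and angle between blank's own z axis and vertical below 0.06 rad and linear speed of blank below 0.02 m/s); the robot touches nothing.
It fails at once if the blank was lifted or tipped (z of blank in the frame of fixture above 0.028 m or angle between blank's own z axis and vertical above 0.25 rad).
It fails at once if the bowl was disturbed (distance of bowl from where it was at the start of the episode above 0.02 m).
It fails at once if the cup was disturbed (distance of cup from where it was at the start of the episode above 0.02 m).
It fails at once if the gouge was disturbed (distance of gouge from where it was at the start of the episode above 0.02 m).
It also fails if it takes over 48 s, if anything falls off the work surface, if the arm or the gripper's body presses on something with over 40 N, if the wrist force passes 120 N, or if a joint passes its speed limit or range.

## Working session

There is one attempt and no reset: what is moved stays moved. The work goes in short steps, Python scripts to look and compute and a tool call to move; the robot and the scene stay as the last step left them, time stands still between calls to the robot, and variables do not carry over. Pictures are saved under pics/ and viewed, at most 10 in all, crops included, and the job is handed in when it is done.

Besides the shell and the picture viewer there is one more tool, called as name(argument=value, ...), one argument or row to a line, values as JSON. apply_moves: Moves the arm, as the interface text tells. Its arguments: {"type":"object","properties":{"targets":{"type":"array"}},"required":["targets"]}

```bash
mkdir -p pics; python3 - <<'E'
from plant import *
import cv2,numpy as np
print(state())
for c in("side","top"):
    f=grab_frame(c); cv2.imwrite(f"pics/{c}0.png",f[:,:,::-1]); k=get_calibration(c); print(c,k["camera_matrix"],np.round(k["pose"],3),[x for x in k if x not in("camera_matrix","pose")])
    for q in("fixture","blank","grip_face","clamp_lever","spindle","bowl","cup","gouge","stop_face","lever_pivot"):
        try: print(q,[(np.round(r["point"],3).tolist(),round(r["score"],2)) for r in recognise(c,q)[:3]])
        except Exception as e: print(q,e)
E
```

```text
{'time': 0.0, 'joint_pos': array([-1.35397842e+00,  5.33260723e-02,  1.61429042e+00,  1.13966626e-05,
        1.47595541e+00, -1.18991763e-01]), 'joint_vel': array([-0.00029527,  0.00058438,  0.00019625, -0.0027343 , -0.00063074,
        0.00111449]), 'joint_efforts': array([ 2.13524768e-04, -3.93682516e+01, -3.70176458e+01,  5.15123781e-05,
        7.19954580e-03,  1.02921396e-05]), 'tool_pos': array([ 0.20584413, -0.58953107,  0.25208418]), 'tool_rot': array([-9.88716515e-04,  9.85936677e-01,  1.67116396e-01, -4.27207880e-05]), 'contact_force': array([ 0.12862502, -0.3023343 , -0.41929934]), 'ft_torque': array([ 0.04684571, -0.02385709, -0.0037318 ]), 'grasp_force': 0.0, 'gripper_width': 0.9973625309215383}
side [[410.94517436   0.         278.03865214]
 [  0.         410.94517436 208.22173076]
 [  0.           0.           1.        ]] [[-0.834  0.284 -0.473  0.126]
 [-0.551 -0.466  0.692  0.642]
 [-0.023  0.838  0.545  0.677]
 [ 0.     0.     0.     1.   ]] []
fixture [([0.551, 0.033, 0.016], 0.67)]
blank [([0.34, 0.027, 0.044], 0.83), ([0.36, -0.26, 0.035], 0.71), ([0.319, -0.09
[... 427 characters left out ...]
         280.85698175]
 [  0.         387.95939571 212.55183354]
 [  0.           0.           1.        ]] [[-0.028  0.982 -0.186  0.402]
 [-1.    -0.026  0.014 -0.027]
 [ 0.009  0.186  0.982  1.075]
 [ 0.     0.     0.     1.   ]] []
fixture [([0.552, -0.008, 0.02], 0.87)]
blank [([0.506, -0.081, 0.057], 0.9), ([0.344, 0.013, 0.042], 0.83), ([0.361, -0.272, 0.042], 0.76)]
grip_face [([0.59, 0.043, 0.192], 0.61)]
clamp_lever [([0.583, 0.04, 0.192], 0.53)]
spindle [([0.594, -0.058, 0.146], 0.41)]
bowl [([0.561, -0.275, 0.019], 0.72)]
cup [([0.45, 0.184, 0.037], 0.94)]
gouge [([0.731, -0.061, 0.019], 0.69)]
stop_face [([0.549, -0.01, 0.017], 0.86)]
lever_pivot [([0.549, -0.007, 0.019], 0.77)]
```

View pics/top0.png

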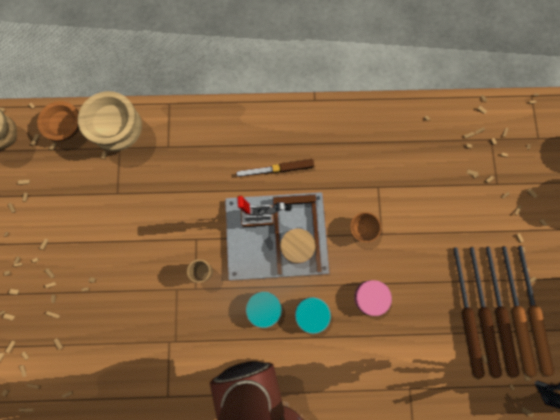

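View pics/side0.png

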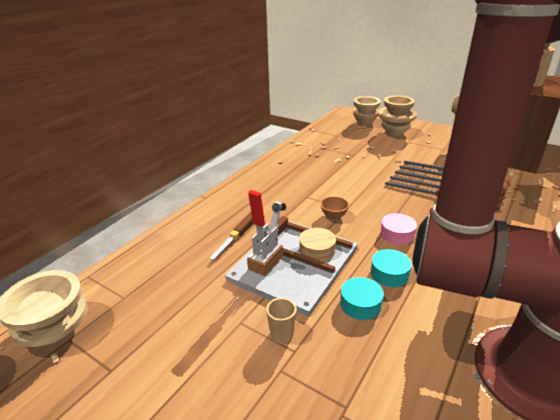

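The top view shows the fixture at about (225–328, 195–280), with the blank at (298,245) and the red grip at (244,204). The turquoise look-alikes are at (264,310) and (313,316), the pink one at (374,298), the cup at (200,271), the bowl at (366,227) and the gouge at (275,168).

```bash
cat > h.py <<'E'
from plant import *
import cv2,numpy as np
def ray(c,uv,z):
    k=get_calibration(c);K=np.array(k["camera_matrix"]);P=np.array(k["pose"])
    d=np.linalg.inv(K)@[uv[0],uv[1],1]; d=P[:3,:3]@(d*[1,-1,-1]); o=P[:3,3]
    return o+d*(z-o[2])/d[2]
def proj(c,p):
    k=get_calibration(c);K=np.array(k["camera_matrix"]);P=np.array(k["pose"])
    q=P[:3,:3].T@(np.array(p)-P[:3,3]); q=K@(q*[1,-1,-1]); return q[:2]/q[2]
def crop(c,f,x,y,w,h,s,n): cv2.imwrite(n,cv2.resize(f[y:y+h,x:x+w,::-1],None,fx=s,fy=s,interpolation=cv2.INTER_CUBIC))
E
python3 - <<'E'
from h import *
f=grab_frame("top"); m=regions_of("top","fixture")[0]["pixels"].astype(np.uint8)
c=max(cv2.findContours(m,0,1)[0],key=cv2.contourArea)
w=np.array([ray("top",p[0],.018)[:2] for p in c],np.float32)*1000
r=cv2.minAreaRect(w); print(r); print(np.round(cv2.boxPoints(r)))
b=regions_of("top","blank")
for q in b:
    ys,xs=np.nonzero(q["pixels"]);print(q["score"],xs.mean(),ys.mean(),len(xs),ray("top",(xs.mean(),ys.mean()),.055))
cc=f.copy(); cv2.drawContours(cc,[c],-1,(255,255,0),1)
big=cv2.resize(f[180:300,215:345,::-1],None,fx=6,fy=6,interpolation=cv2.INTER_CUBIC)[:600]
crop("top",f,215,185,130,100,6,"pics/topc.png")
E
```

```text
((539.4574584960938, -26.49957275390625), (230.2022247314453, 272.5144958496094), 1.4072060585021973)
[[ 421.  107.]
 [ 428. -166.]
 [ 658. -160.]
 [ 651.  113.]]
0.85 312.0079522862823 314.7892644135189 1006 [ 0.32739268 -0.11363     0.055     ]
0.66 372.0101382488479 297.70875576036866 1085 [ 0.36550843 -0.26996549  0.055     ]
0.57 296.7672688629118 245.26992561105206 941 [ 0.50593846 -0.08114033  0.055     ]
0.56 262.7061183550652 309.0421263791374 997 [0.34525252 0.01171366 0.055     ]
```

View pics/topc.png

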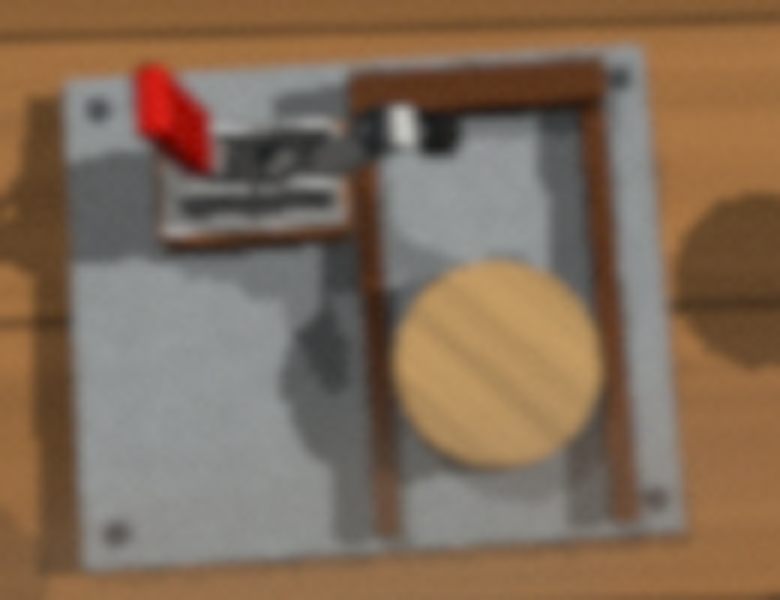

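The crop shows the board corners at crop pixels (63,78), (642,46), (687,533) and (85,570). The blank is round (498,364), and the grip runs from (150,75) to (205,165).

```bash
cat >> h.py <<'E'
def fix():
    cs=np.array([(63,78),(642,46),(687,533),(85,570)],float); px=(cs+.5)/6-.5+[215,185]
    F=np.array([(60,95),(60,-175),(-165,-175),(-165,95)])/1000.
    W=np.array([ray("top",p,.018)[:2] for p in px])
    Fc=F-F.mean(0);Wc=W-W.mean(0)
    th=np.arctan2((Fc[:,0]*Wc[:,1]-Fc[:,1]*Wc[:,0]).sum(),(Fc*Wc).sum())
    R=np.array([[np.cos(th),-np.sin(th)],[np.sin(th),np.cos(th)]]); t=W.mean(0)-R@F.mean(0)
    return th,R,t,(W-(F@R.T+t))
E
python3 - <<'E'
from h import *
th,R,t,e=fix(); print(th,t,np.round(e,4))
def w(x,y,z): return np.r_[R@[x,y]+t,z]
for c in("top","side"):
  for n,p in dict(grip_top=w(0,.02+.146*np.cos(1.45),.235),pivot=w(0,.02,.09),TL=w(.06,.095,.018),BL=w(-.165,.095,.018),BR=w(-.165,-.175,.018),stopL=w(.03,-.048,.046),stopR=w(.03,-.142,.046)).items(): print(c,n,proj(c,p).round(1), ((proj(c,p)-[215,185]+.5)*6-.5).round() if c=="top" else "")
for px in [(498,364)]:
  p=ray("top",(np.array(px)+.5)/6-.5+[215,185],.058); print("blank",p,R.T@(p[:2]-t))
for n,p in dict(cup=(.45,.183),bowl=(.556,-.28),gouge=(.728,-.05),tq1=(.327,-.113),tq2=(.345,.012)).items(): print(n,R.T@(np.array(p)-t))
print("home contact",w(-.06,-.095,.04),"grip", w(0,.02+.115*np.cos(1.45),.09+.115),w(-.165,-.095,.04))
f=grab_frame("side"); crop("side",f,220,180,150,130,5,"pics/sidec.png")
E
```

```text
0.03582071449049129 [0.59075738 0.01414637] [[ 0.001   0.0008]
 [-0.0004  0.0006]
 [-0.0008 -0.0008]
 [ 0.0001 -0.0006]]
top grip_top [239.5 200.9] [149.  98.]
top pivot [251.7 212.6] [222. 168.]
top TL [225.4 197.9] [65. 80.]
top BL [228.5 279.6] [ 84. 570.]
top BR [328.8 273.1] [685. 531.]
top stopL [277.2 203.2] [376. 112.]
top stopR [311.8 201.1] [583.  99.]
side grip_top [254.1 191.2] 
side pivot [261.7 241.2] 
side TL [224.5 274.5] 
side BL [308.8 310.5] 
side BR [357.5 242.5] 
side stopL [267.3 237.1] 
side stopR [286.  218.9] 
blank [ 0.50562627 -0.08312675  0.058     ] [-0.08856015 -0.09416192]
cup [-0.13461992  0.17378626]
bowl [-0.04526937 -0.29271291]
gouge [ 0.1348573 -0.0690203]
tq1 [-0.26814168 -0.11761885]
tq2 [-0.2456766   0.00665633]
home contact [ 0.53419811 -0.08294147  0.04      ] grip [0.58954483 0.04798247 0.205     ] [ 0.42926547 -0.08670184  0.04      ]
```

View pics/sidec.png

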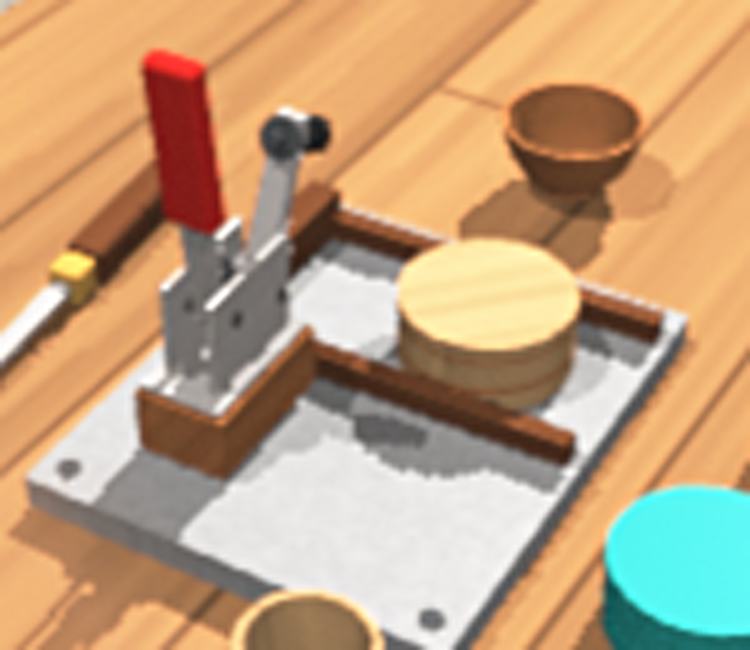

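The side crop agrees with the fixture fit: the grip top is near side pixel (254,191), the pivot near (262,241), and the channel is clear behind the blank. Next I turn the tool to line up with the fixture and travel over at height.

apply_moves(
  targets=[
    {"translation":[0,0,0],"twist":1,"hand":0},
    {"translation":[0,0,0],"twist":1,"hand":0},
    {"translation":[0,0,0],"twist":1,"hand":0},
    {"translation":[0.2,-0.4,0],"twist":0,"hand":0},
    {"translation":[0.2,-0.4,0],"twist":0,"hand":0},
    {"translation":[0.2,-0.4,0],"twist":0,"hand":0},
    {"translation":[0.2,-0.4,0],"twist":0,"hand":0},
    {"translation":[0.2,-0.4,0],"twist":0,"hand":0},
  ],
)

```text
time: 2.1
tool_pos: [0.2991, -0.385, 0.2534]
tool_rot: [0.0, 1.0, 0.018, 0.0]
contact_force: [0.6, 0.2, -0.5]
gripper_width: -0.007
grasp_force: 0.0
```

```bash
cat >> h.py <<'E'
from scipy.spatial.transform import Rotation as Ro
def where():
    s=state(); th,R,t,_=fix(); q=s["tool_rot"]; M=Ro.from_quat(np.r_[q[1:],q[0]]).as_matrix()
    p=s["tool_pos"]; print("t",round(s["time"],2),"fx",np.round(1000*np.r_[R.T@(p[:2]-t),p[2]],1),"yaw err (twist units)",round(10*(np.arctan2(M[1,0],M[0,0])-th),2),"F",np.round(s["contact_force"],1),"w",s["gripper_width"],"J",np.round(s["joint_pos"],2)); return M
E
python3 -c "
from h import *;where()"
```

```text
t 2.1 fx [-305.7 -388.5  253.4] yaw err (twist units) -0.01 F [ 0.6  0.2 -0.5] w -0.0068720143251659585 J [-1.06 -0.29  1.92  0.    1.5   0.47]
```

apply_moves(
  targets=[
    {"translation":[0.2,-0.42,0],"twist":0,"hand":0},
    {"translation":[0.19,-0.42,0],"twist":0,"hand":0},
    {"translation":[0.19,-0.42,0],"twist":0,"hand":0},
    {"translation":[0.19,-0.42,0],"twist":0,"hand":0},
    {"translation":[0.19,-0.42,0],"twist":0,"hand":0},
    {"translation":[0.19,-0.42,0],"twist":0,"hand":0},
    {"translation":[0.19,-0.42,0],"twist":0,"hand":0},
    {"translation":[0,0,0.3],"twist":0,"hand":0},
  ],
)

```text
time: 2.9
tool_pos: [0.4258, -0.0845, 0.2279]
tool_rot: [0.001, 1.0, 0.022, 0.005]
contact_force: [0.7, -1.2, 0.5]
gripper_width: -0.001
grasp_force: 0.0
```

```bash
python3 -c "
from h import *;where()"
```

```text
t 2.9 fx [-168.4  -92.6  227.9] yaw err (twist units) 0.08 F [ 0.7 -1.2  0.5] w -0.0010717941228436051 J [-0.37 -0.43  2.07  0.    1.49  1.16]
```

apply_moves(
  targets=[
    {"translation":[0,0,0.4],"twist":0,"hand":0},
    {"translation":[0,0,0.4],"twist":0,"hand":0},
    {"translation":[0,0.01,0.4],"twist":0,"hand":0},
    {"translation":[0,0,0.3],"twist":0,"hand":0},
    {"translation":[0,0,0.2],"twist":0,"hand":0},
    {"translation":[0,0,0],"twist":0,"hand":0},
    {"translation":[0,0,0],"twist":0,"hand":0},
  ],
)

```text
time: 3.6
tool_pos: [0.4224, -0.0891, 0.0538]
tool_rot: [0.0, 1.0, 0.018, 0.0]
contact_force: [1.1, 0.4, -0.4]
gripper_width: 0.0
grasp_force: 0.0
```

```bash
python3 -c "
from h import *;where()"
```

```text
t 3.6 fx [-172.   -97.1   53.8] yaw err (twist units) -0.0 F [ 1.1  0.4 -0.4] w 8.552119056035555e-05 J [-0.38 -0.21  2.21  0.    1.14  1.15]
```

apply_moves(
  targets=[
    {"translation":[0.1,-0.02,0],"twist":0,"hand":0},
    {"translation":[0.1,0,0],"twist":0,"hand":0},
    {"translation":[0.1,0,0],"twist":0,"hand":0},
    {"translation":[0.1,0,0],"twist":0,"hand":0},
    {"translation":[0.1,0,0],"twist":0,"hand":0},
    {"translation":[0.1,0,0],"twist":0,"hand":0},
    {"translation":[0.1,0,0],"twist":0,"hand":0},
    {"translation":[0.1,0,0],"twist":0,"hand":0},
  ],
)

```text
time: 4.4
tool_pos: [0.5028, -0.0841, 0.0532]
tool_rot: [-0.0, 1.0, 0.018, -0.0]
contact_force: [-2.0, 0.0, 1.4]
gripper_width: 0.002
grasp_force: 0.9
```

apply_moves(
  targets=[
    {"translation":[0.04,0,0],"twist":0,"hand":0},
    {"translation":[0.04,0,0],"twist":0,"hand":0},
    {"translation":[0.02,0,0],"twist":0,"hand":0},
    {"translation":[0,0,0],"twist":0,"hand":0},
  ],
)

```text
time: 4.8
tool_pos: [0.5123, -0.0838, 0.0533]
tool_rot: [0.0, 1.0, 0.018, 0.0]
contact_force: [-0.6, -0.2, 0.2]
gripper_width: -0.004
grasp_force: 0.0
```

```bash
python3 -c "
from h import *;where();f=grab_frame('top');crop('top',f,215,185,130,100,6,'pics/topc2.png')"
```

```text
t 4.8 fx [-81.9 -95.1  53.3] yaw err (twist units) -0.0 F [-0.6 -0.2  0.2] w -0.004012293957292511 J [-0.31  0.02  2.01  0.    1.12  1.23]
```

View pics/topc2.png

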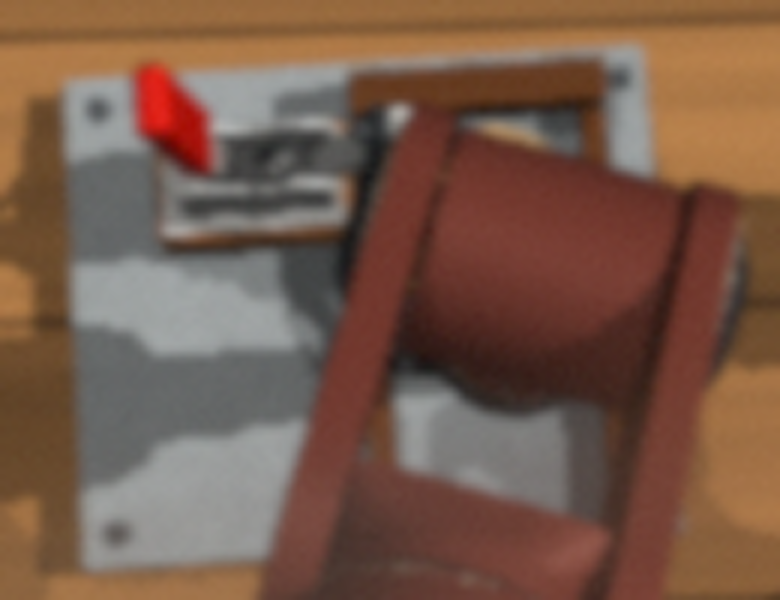

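The wrist hides most of the blank, but its front edge shows near (510,125), just short of the stop bar. I'll push on slowly and watch the force.

apply_moves(
  targets=[
    {"translation":[0.03,0,0],"twist":0,"hand":0},
    {"translation":[0.03,0,0],"twist":0,"hand":0},
    {"translation":[0.02,0,0],"twist":0,"hand":0},
  ],
)

```text
time: 5.15
tool_pos: [0.5201, -0.0835, 0.0532]
tool_rot: [-0.0, 1.0, 0.018, -0.0]
contact_force: [-0.7, -0.5, -1.0]
gripper_width: 0.0
grasp_force: 0.6
```

apply_moves(
  targets=[
    {"translation":[0.02,0,0],"twist":0,"hand":0},
  ],
)

```text
time: 5.25
tool_pos: [0.5221, -0.0834, 0.0532]
tool_rot: [-0.0, 1.0, 0.018, -0.0]
contact_force: [-0.8, 0.0, 0.5]
gripper_width: 0.002
grasp_force: 0.6
```

apply_moves(
  targets=[
    {"translation":[0.02,0,0],"twist":0,"hand":0},
  ],
)

```text
time: 5.35
tool_pos: [0.5241, -0.0833, 0.0532]
tool_rot: [-0.0, 1.0, 0.018, -0.0]
contact_force: [-0.9, 0.6, -0.5]
gripper_width: -0.003
grasp_force: 0.5
```

apply_moves(
  targets=[
    {"translation":[0.02,0,0],"twist":0,"hand":0},
  ],
)

```text
time: 5.45
tool_pos: [0.5245, -0.0833, 0.0531]
tool_rot: [-0.0, 1.0, 0.018, -0.003]
contact_force: [-12.3, -1.2, 10.6]
gripper_width: -0.002
grasp_force: 6.6
```

apply_moves(
  targets=[
    {"translation":[0.02,0,0],"twist":0,"hand":0},
  ],
)

```text
time: 5.55
tool_pos: [0.5246, -0.0833, 0.0531]
tool_rot: [-0.0, 1.0, 0.018, -0.006]
contact_force: [-21.6, -1.8, 16.6]
gripper_width: 0.001
grasp_force: 10.9
```

apply_moves(
  targets=[
    {"translation":[0.01,0,0],"twist":0,"hand":0},
  ],
)

```text
time: 5.65
tool_pos: [0.5247, -0.0833, 0.0531]
tool_rot: [-0.0, 1.0, 0.018, -0.007]
contact_force: [-23.8, -1.7, 18.5]
gripper_width: 0.001
grasp_force: 11.9
```

It's firmly home: the force jumped at fixture x -70, as expected. I'll back off, rise and look.

apply_moves(
  targets=[
    {"translation":[-0.05,0,0],"twist":0,"hand":0},
    {"translation":[-0.2,0,0],"twist":0,"hand":0},
    {"translation":[-0.2,0,0],"twist":0,"hand":0},
    {"translation":[0,0,-0.45],"twist":0,"hand":0},
    {"translation":[0,0,-0.45],"twist":0,"hand":0},
    {"translation":[0,0,-0.45],"twist":0,"hand":0},
    {"translation":[0,0,-0.4],"twist":0,"hand":0},
    {"translation":[0,0,0],"twist":0,"hand":0},
  ],
)

```text
time: 6.45
tool_pos: [0.4879, -0.0859, 0.2366]
tool_rot: [0.002, 1.0, 0.018, 0.007]
contact_force: [-0.5, 0.2, 0.6]
gripper_width: 0.0
grasp_force: 0.0
```

```bash
python3 -c "
from h import *;where();f=grab_frame('side');crop('side',f,220,180,150,120,5,'pics/sidec2.png')"
```

```text
t 6.45 fx [-106.3  -96.3  236.6] yaw err (twist units) 0.0 F [-0.5  0.2  0.6] w 0.00011913610411199038 J [-0.32 -0.26  1.93  0.    1.46  1.21]
```

View pics/sidec2.png

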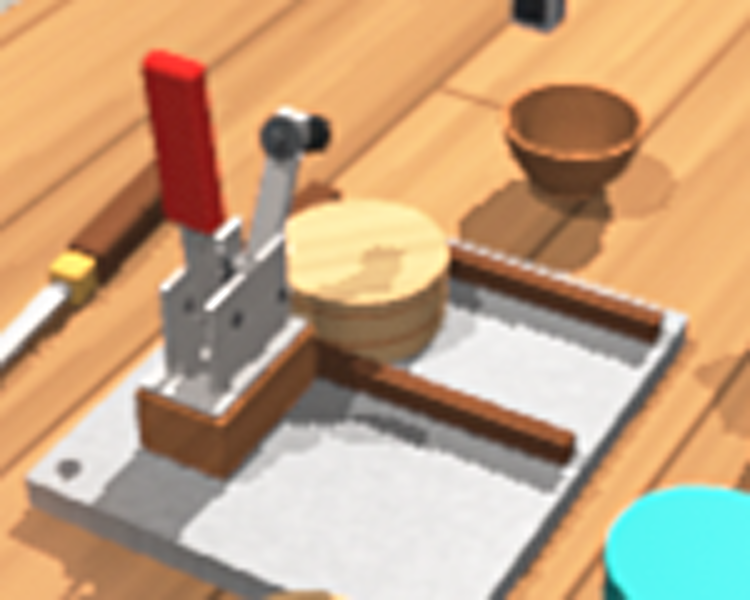

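The blank sits against the stop bar, around (365,275), and the lever is untouched. Next I move to the -y side of the grip.

apply_moves(
  targets=[
    {"translation":[0.27,-0.22,0.02],"twist":0,"hand":0},
    {"translation":[0.27,-0.22,0.02],"twist":0,"hand":0},
    {"translation":[0.27,-0.22,0.02],"twist":0,"hand":0},
    {"translation":[0.25,-0.22,0.02],"twist":0,"hand":0},
    {"translation":[0,0,0],"twist":0,"hand":0},
    {"translation":[0,0,0],"twist":0,"hand":0},
  ],
)

```text
time: 7.1
tool_pos: [0.5863, 0.0074, 0.2182]
tool_rot: [-0.0, 1.0, 0.018, -0.002]
contact_force: [-0.1, -0.5, -1.0]
gripper_width: 0.001
grasp_force: 0.0
```

```bash
python3 -c "
from h import *;where()
P=np.array([20,90])
for v in np.arange(0,1.25,.1):
  e=1.45-v;c=P+110*np.array([np.cos(e),np.sin(e)])+7*np.array([-np.sin(e),np.cos(e)]);print(round(v,2),c.round(1),'tcp',(c+[-14,22]).round(1))"
```

```text
t 7.1 fx [ -4.7  -6.6 218.2] yaw err (twist units) 0.01 F [-0.1 -0.5 -1. ] w 0.0006869602080593941 J [-0.11 -0.01  1.74 -0.    1.42  1.42]
0.0 [ 26.3 200. ] tcp [ 12.3 222. ]
0.1 [ 37.3 198.9] tcp [ 23.3 220.9]
0.2 [ 48.  196.6] tcp [ 34.  218.6]
0.3 [ 58.5 193.3] tcp [ 44.5 215.3]
0.4 [ 68.7 188.9] tcp [ 54.7 210.9]
0.5 [ 78.3 183.5] tcp [ 64.3 205.5]
0.6 [ 87.3 177.3] tcp [ 73.3 199.3]
0.7 [ 95.7 170.1] tcp [ 81.7 192.1]
0.8 [103.3 162.1] tcp [ 89.3 184.1]
0.9 [110.1 153.5] tcp [ 96.1 175.5]
1.0 [116.  144.1] tcp [102.  166.1]
1.1 [120.9 134.3] tcp [106.9 156.3]
1.2 [124.8 124. ] tcp [110.8 146. ]
```

apply_moves(
  targets=[
    {"translation":[0.05,-0.1,0],"twist":0,"hand":0},
    {"translation":[0,-0.1,0],"twist":0,"hand":0},
    {"translation":[0,-0.1,0],"twist":0,"hand":0},
    {"translation":[0,-0.1,0.02],"twist":0,"hand":0},
    {"translation":[0,-0.1,0.03],"twist":0,"hand":0},
    {"translation":[0,-0.1,0.04],"twist":0,"hand":0},
  ],
)

```text
time: 7.7
tool_pos: [0.5897, 0.068, 0.2116]
tool_rot: [-0.0, 1.0, 0.018, 0.0]
contact_force: [0.1, 0.5, 0.7]
gripper_width: 0.0
grasp_force: 0.3
```

```bash
python3 -c "
from h import *;where();f=grab_frame('side');crop('side',f,200,130,150,120,5,'pics/sidec3.png')"
```

```text
t 7.7 fx [  0.9  53.9 211.6] yaw err (twist units) 0.0 F [0.1 0.5 0.7] w 0.000317263770287533 J [-0.01  0.01  1.73  0.    1.4   1.52]
```

View pics/sidec3.png

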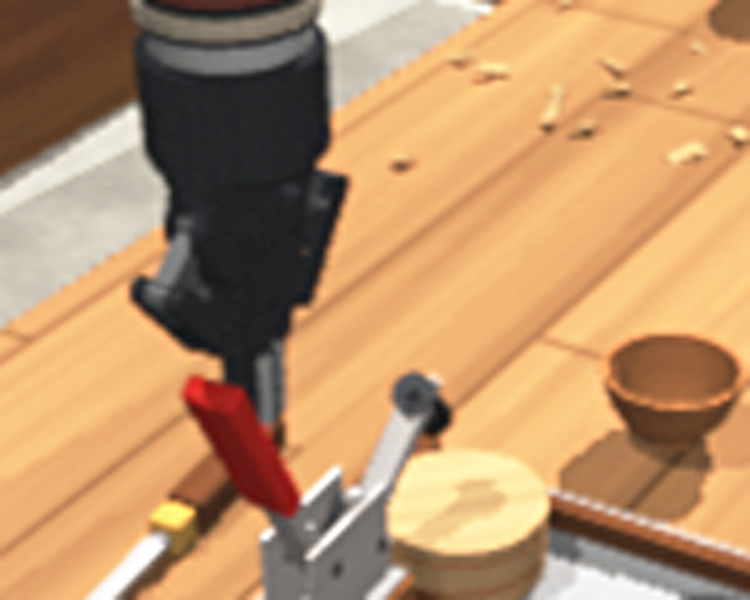

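The grip is tilting with the fingertips behind it, near (265,430). I'll continue along the arc.

apply_moves(
  targets=[
    {"translation":[0,-0.1,0.06],"twist":0,"hand":0},
    {"translation":[0,-0.09,0.06],"twist":0,"hand":0},
    {"translation":[0,-0.09,0.07],"twist":0,"hand":0},
    {"translation":[0,-0.07,0.08],"twist":0,"hand":0},
  ],
)

```text
time: 8.15
tool_pos: [0.5882, 0.103, 0.1835]
tool_rot: [-0.0, 1.0, 0.018, -0.0]
contact_force: [-0.4, 0.1, 1.8]
gripper_width: 0.003
grasp_force: 1.0
```

apply_moves(
  targets=[
    {"translation":[0,-0.07,0.09],"twist":0,"hand":0},
    {"translation":[0,-0.06,0.09],"twist":0,"hand":0},
  ],
)

```text
time: 8.35
tool_pos: [0.5882, 0.1158, 0.1665]
tool_rot: [-0.0, 1.0, 0.018, 0.0]
contact_force: [-1.5, 0.3, 4.0]
gripper_width: -0.002
grasp_force: 1.6
```

```bash
python3 -c "
from h import *;where();f=grab_frame('side');crop('side',f,180,150,150,120,5,'pics/sidec4.png')"
```

```text
t 8.35 fx [  1.1 101.6 166.5] yaw err (twist units) 0.0 F [-1.5  0.3  4. ] w -0.0018705313649712485 J [0.07 0.06 1.75 0.   1.33 1.6 ]
```

View pics/sidec4.png

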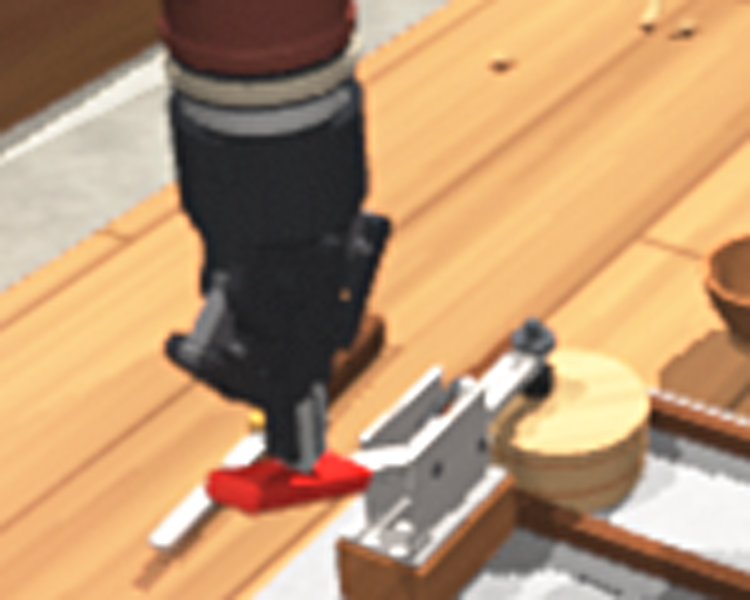

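The lever is nearly horizontal in view, with the fingertips on the grip at (300,470) and the foot almost on the blank. I'll push down through the dead point to 146 mm.

apply_moves(
  targets=[
    {"translation":[0,-0.05,0.1],"twist":0,"hand":0},
    {"translation":[0,-0.03,0.07],"twist":0,"hand":0},
    {"translation":[0,-0.01,0.04],"twist":0,"hand":0},
    {"translation":[0,0,0],"twist":0,"hand":0},
  ],
)

```text
time: 8.8
tool_pos: [0.5874, 0.124, 0.1448]
tool_rot: [0.0, 1.0, 0.018, -0.0]
contact_force: [0.6, 0.3, 0.1]
gripper_width: 0.004
grasp_force: 0.0
```

```bash
python3 -c "
from h import *;where()"
```

```text
t 8.8 fx [  0.6 109.9 144.8] yaw err (twist units) 0.0 F [0.6 0.3 0.1] w 0.003760895771752394 J [ 0.08  0.09  1.77 -0.    1.29  1.62]
```

apply_moves(
  targets=[
    {"translation":[0,0,-0.3],"twist":0,"hand":0},
    {"translation":[0,0,-0.4],"twist":0,"hand":0},
    {"translation":[0,0,-0.4],"twist":0,"hand":0},
    {"translation":[0,0,0],"twist":0,"hand":0},
    {"translation":[0,0,0],"twist":0,"hand":0},
  ],
)

```text
time: 9.3
tool_pos: [0.5883, 0.124, 0.2566]
tool_rot: [-0.0, 1.0, 0.018, 0.001]
contact_force: [0.1, 0.2, -0.4]
gripper_width: -0.001
grasp_force: 0.0
```

```bash
python3 -c "
from h import *;M=where();th,R,t,_=fix();f=grab_frame('side');crop('side',f,180,180,150,120,5,'pics/sidec5.png')
for v in(.95,1.12,1.19):
  e=1.45-v
  for s in (54,146):
    c=np.array([20,90])+s*np.array([np.cos(e),np.sin(e)])+7*np.array([-np.sin(e),np.cos(e)]); print(v,s,((proj('side',np.r_[R@[0,c[0]/1e3]+t,c[1]/1e3])-[180,180]+.5)*5-.5).round())"
```

```text
t 9.3 fx [  1.5 109.8 256.6] yaw err (twist units) -0.0 F [ 0.1  0.2 -0.4] w -0.0011902786668667002 J [ 0.08 -0.01  1.67  0.    1.48  1.62]
0.95 54 [353. 304.]
0.95 146 [233. 323.]
1.12 54 [348. 323.]
1.12 146 [221. 381.]
1.19 54 [346. 332.]
1.19 146 [218. 404.]
```

View pics/sidec5.png

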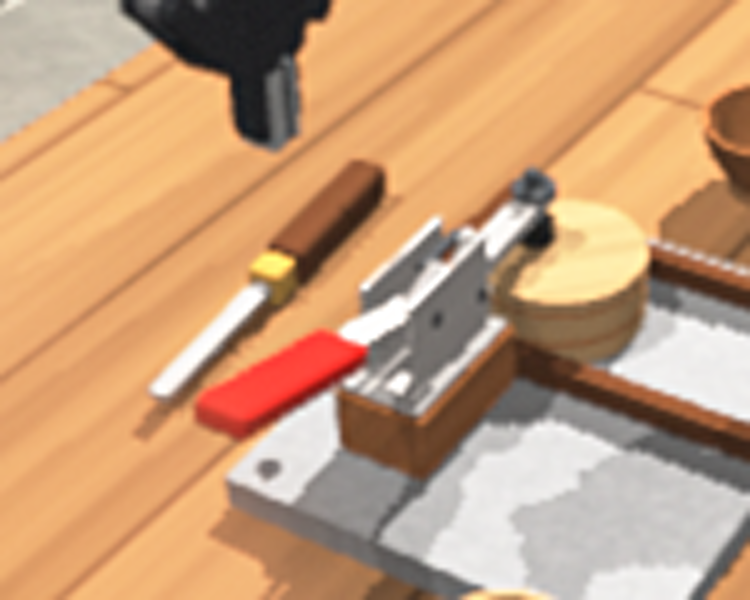

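The lever lies along (345,335)–(218,410), which matches the projection for the locked angle of 1.19. The foot is on the blank at (535,235), and the robot is clear of everything.

```bash
python3 -c "
from plant import *;print(job_done())"
```

```text
the job is handed in; nothing more can be done
None
```

The job is handed in: the blank is home against the stop, the lever matches its locked angle of 1.19 rad in the side picture with the foot on the blank, and the arm is clear; the hand-in returned no verdict, and the foot's force could not be measured.

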